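# Point out the broken pinnacle and its missing finial

### The arm

A 7-joint arm with a two-finger parallel gripper is mounted at the origin on the work surface. World frame = base frame: x ahead of the robot, y to its left, z up, the work surface at z = 0. Lengths are in m, angles in rad, forces in N, time in s.
With the tool pointing down it reaches from about 0.425 to 0.825 m from the base axis. Payload 3.6 kg.
Tool frame: the origin (TCP) lies at the very end of the fingers, on their centre line; the grasp point (between the pads) lies 19 mm behind it; z points along the fingers, x is the direction in which the jaws open and shut, and the axes are right-handed (so a half turn about z gives the same grasp; the last joint's range is limited). The gripper opens to 85 mm and grips with 20 to 120 N. Pads are 22 mm wide; open, the fingers measure 114 mm over their backs; the gripper's body (76 mm by 85 mm) begins 54 mm behind the grasp point. The pads swing forward as they close: fully open they stand 13 mm farther back than shut.
Start: joints at [1.244, 0.615, -0.013, 1.423, 0.008, 1.103, -0.04], TCP at [0.193, -0.621, 0.231] pointing down, gripper open.
Joint ranges: [-3.12, 3.12], [-0.3, 2.06], [-1.34, 1.32], [0.26, 2.42], [-1.36, 4.5], [0.01, 1.98], [-2.84, 2.84]. Speed limits (rad/s): [2.79, 2.79, 3.14, 3.14, 3.14, 3.14, 3.14].

### API

Orientations are given as a unit quaternion [w, x, y, z].
In Python, from plant import robot, read_camera, get_calibration, spotter gives the robot as it stands.
- The arm moves only by the tool move_arm, never from a script. Its argument "motion" is a list of rows, each an object of numbers: "tx", "ty", "tz": the shift along the tool's x, y, z normalised to -1 to 1, where 1 is 0.25 m; "wx", "wy", "wz": the turn, a rotation vector about the tool's x, y, z normalised to -1 to 1, where 1 is 0.5 rad; "jaw": the gripper command: -1 is fully open, 1 is shut, values between are in proportion. A call has exactly 5 rows; each row is the pose to reach, as a shift and turn from the pose commanded when the call began, along the tool's axes at that moment; what a row does not reach only later rows make up. A row lasts 1/10 s, in which the tool goes at most 50 mm and 8.59 degrees, less where a joint would pass 70% of its speed; a pose out of reach is approached as far as the arm can. A call with a number of a shift or a turn outside -1 to 1 is refused whole. A call with a gripper value outside its range is refused whole. The fingers move at their own pace and stop on an object; "grip_force" is the grip in N (left out, the last holds). Time passes only in rows, so rows that repeat a pose let the fingers close, or fill a call up. It gives the time, the measured TCP pose, the force and the opening at its end, in the units of the state.
- robot.read_state(): the state, without advancing time (a new reading comes with each control period).
- read_camera(name): name is "scene" or "top" or "wrist"; returns (picture, depth): 420x560x3 uint8, red, green, blue; 420x560 float32, m along the optical axis (not along the pixel's ray), 0 where there is no reading.
- get_calibration(name): a dict with "K" (3x3 intrinsics, pixels), "R" (3x3) and "t" (3): a world point X has camera coordinates R X + t. Camera axes: x right, y down, z forward; pixel columns grow to the right and rows downward; lengths in m; the calibration is good to about 2 mm. The wrist camera is an equidistant fisheye: a pixel r from the principal point sees the ray r / f radians off the axis. A picture is of the moment at which its call begins: read the wrist's pose just before it. get_calibration takes no time and is no camera call; for the wrist camera it gives the pose at the moment of the call.
- robot.finish_job(): hands the job in, once; it reports no verdict.
Trained networks look in the newest picture that a camera, given by its name, has taken for a name from the list of things; names that differ only in an ending like _2 or _b are one class to them, and where a whole thing is asked for, a point or a joint stands for the part that bears it (a point fixed in the world has none). Each returns a list of dicts, best first, with "p" (0 to 1); they miss things now and then, are a little off and sometimes report something else, mostly with a low value. They report only what shows in the picture. A call takes as long as a camera call. They do not tell look-alikes from the thing itself.
- spotter.find_in(label, camera): "at" ([x, y, z] in m, in world coordinates, good to about 4 mm: the middle of the surface that is visible of it).
- spotter.cut_out(label, camera): "pixels" (420x560 bool, what is visible of it).
- spotter.tip_of(label, camera): "at" ([x, y, z] in m, in world coordinates, good to about 4 mm: a listed point, or the origin of a listed thing).
The state is a dict: "clock": time; "joints": joint angles; "qvel": joint speeds; "joint_torque": joint torques, N m; "tool_pos": TCP position; "eef_rot": TCP orientation; "wrist_force": force on the tool from outside, world axes, zero at the start; "moment": the same for the moment, N m; "gripper_width": opening from 0.0 (shut) to 1.0 (fully open).
Only numpy, scipy, OpenCV 4.12 (cv2) and the standard library are available. Lean on these libraries where they do the work, as an engineer would, in place of code of your own. Each camera call takes 0.05 s, during which the arm holds its last target.

### The job

One of the four small stone pinnacles on the bench has lost its top: show your colleague the loss and then the loose piece that belongs there, the four-leaf finial whose break is as wide as the stump (not the larger one). Point from above at the middle of the broken stump, fingertips straight over it and two or three centimetres clear, stay there for two seconds, then point in the same way at the middle of the lying finial for two seconds and finish still pointing at it. The stone is fragile: touch nothing at all, point at no other piece, and keep well above the other pieces on the way.

Things in the scene. Friction and masses are not known exactly. Their poses are not given: they have to be found in the camera images.
- pin_d_stump (a point): the broken pinnacle: the same 76 mm square plinth and 56 mm shaft as the three intact ones, but its spire is broken off flat, with a small dark dowel hole in the middle. The point is the centre of the broken face, which is 36 mm square, 125 mm above the bench (the highest part of this pinnacle); z up
- finial_mid (a point): the matching loose piece, pale limestone, lying on its side: a spire end with a 36 mm square break at one end, tapering to 20 mm, and a four-leaf finial 36 mm square at the other end, 85 mm long, 36 mm thick. The point is its centre, half-way along and 18 mm above the bench; the stone's upper side is 13 mm above the point there and 18 mm above it at the two thick ends; x runs along it from the break towards the finial, z up
- pin_a_top (a point): intact pinnacle one, pale limestone, standing: 76 mm square plinth, 56 mm square shaft, tapering square spire with small crockets (leaf knobs) on its edges and a four-leaf finial 36 mm square (46 mm over the diagonal leaves) at the tip, 210 mm tall in all. The point is the top of its finial, on the axis, 210 mm above the bench; z up
- pin_b_top (a point): intact pinnacle two, pale limestone, standing: 76 mm square plinth, 56 mm square shaft, tapering square spire with small crockets (leaf knobs) on its edges and a four-leaf finial 36 mm square (46 mm over the diagonal leaves) at the tip, 210 mm tall in all. The point is the top of its finial, on the axis, 210 mm above the bench; z up
- pin_c_top (a point): intact pinnacle three, pale limestone, standing: 76 mm square plinth, 56 mm square shaft, tapering square spire with small crockets (leaf knobs) on its edges and a four-leaf finial 36 mm square (46 mm over the diagonal leaves) at the tip, 210 mm tall in all. The point is the top of its finial, on the axis, 210 mm above the bench; z up
- big_finial_mid (a point): a wrong loose piece: the same shape as the matching one but 1.6 times as large, 136 mm long, 58 mm thick, 58 mm square break, lying on its side. The point is its centre, 29 mm above the bench; x along it from the break towards the finial, z up
- ball_finial_top (a point): a wrong loose piece: ball finial standing on a 40 mm square foot, ball 46 mm across, 79 mm tall. The point is the top of the ball; z up
- crocket_top (a point): a wrong loose piece: one curled leaf (crocket) on its root block, 87 mm long, 60 mm wide, lying. The point is on its top, 36 mm above the bench; z up
- trefoil_top (a point): a wrong loose piece: flat three-lobed trefoil of window tracery, 109 mm across, 21 mm thick, lying flat. The point is the centre of its upper side; z up
Not all that is in view belongs to the job. Leave any purple look-alike of the part that bears pin_d_stump alone.

How it is judged:
By the outcome, as a careful person would: the job done as asked, in the order asked, and still so for the second after the job is handed in, with the robot touching nothing.
It also fails if it takes over 45 s, if anything falls off the work surface, if the arm or the gripper's body presses on something with over 40 N, if the wrist force passes 120 N, or if a joint passes its speed limit or range.

## Working session

There is one attempt and no reset: what is moved stays moved. The work goes in short steps, Python scripts to look and compute and a tool call to move; the robot and the scene stay as the last step left them, time stands still between calls to the robot, and variables do not carry over. Pictures are saved under pics/ and viewed, and the job is handed in when it is done.

Besides the shell and the picture viewer there is one more tool, called after "Emit:" by a JSON object that holds its "name" and its "arguments", one argument or row to a line. move_arm: Moves the arm, as the interface text tells. Scaled input: -1 to 1 covers 0.25 m each way for a shift and 0.5 rad each way for a turn. Its arguments: {"type":"object","properties":{"motion":{"type":"array","items":{"type":"object","properties":{"tx":{"type":"number","minimum":-1,"maximum":1},"ty":{"type":"number","minimum":-1,"maximum":1},"tz":{"type":"number","minimum":-1,"maximum":1},"wx":{"type":"number","minimum":-1,"maximum":1},"wy":{"type":"number","minimum":-1,"maximum":1},"wz":{"type":"number","minimum":-1,"maximum":1},"jaw":{"type":"number"}}}},"grip_force":{"type":"number"}},"required":["motion"]}

```bash
mkdir -p pics; python3 - <<'E'
from plant import robot, read_camera, get_calibration, spotter
import cv2
s=robot.read_state(); print(s['clock'],s['tool_pos'],s['eef_rot'],s['gripper_width'])
for c in ['scene','top']:
    p,d=read_camera(c); cv2.imwrite(f'pics/{c}0.png',p[:,:,::-1])
    k=get_calibration(c); print(c,k['K'],k['R'],k['t'])
    for l in ['pin_d_stump','finial_mid','big_finial_mid','pin_a_top','ball_finial_top','crocket_top','trefoil_top']:
        print(c,l,[([round(float(v),3) for v in r['at']],round(float(r['p']),2)) for r in spotter.tip_of(l,c)])
print(robot.read_state()['clock'])
E
```

```text
0.0 [ 0.19240773 -0.62005876  0.23010833] [-7.68937152e-04  8.05115307e-01 -5.93116867e-01 -1.06479266e-03] 1.0016547281173638
scene [[452.76275039   0.         278.63772226]
 [  0.         452.76275039 207.17850759]
 [  0.           0.           1.        ]] [[-0.69078778  0.72288815  0.01565159]
 [ 0.40801342  0.40758337 -0.81694605]
 [-0.59693994 -0.55795029 -0.57650168]] [ 0.29421973 -0.05552455  1.50902161]
scene pin_d_stump [([0.655, 0.073, 0.12], 0.82), ([0.207, 0.294, 0.127], 0.57)]
scene finial_mid [([0.461, 0.143, 0.019], 0.97)]
scene big_finial_mid [([0.422, 0.323, 0.027], 0.82), ([0.46, 0.001, 0.033], 0.36)]
scene pin_a_top [([0.597, 0.302, 0.209], 0.72)]
scene ball_finial_top [([0.457, -0.164, 0.075], 0.96), ([0.461, 0.004, 0.035], 0.49)]
scene crocket_top [([0.458, 0.003, 0.033], 0.7)]
scene trefoil_top [([0.425, -0.326, 0.019], 0.6)]
top [[400.02356954   0.         279.35273896]
 [  0.         400.02356954 211.17881826]
 [  0.           0.           1.        ]] [[ 0.00520828 -0.99977221  0.02069795]
 [-0.98493871 -0.00870604 -0.17268454]
 [ 0.17282541 -0.01948682 -0.98475969]] [-0.00714132  0.45824937  1.16288967]
top pin_d_stump [([0.214, 0.292, 0.13], 0.79), ([0.653, 0.072, 0.122], 0.61)]
top finial_mid [([0.602, 0.305, 0.209], 0.73), ([0.46, 0.148, 0.014], 0.5)]
top big_finial_mid [([0.415, 0.317, 0.027], 0.81)]
top pin_a_top [([0.6, 0.305, 0.208], 0.79)]
top ball_finial_top [([0.46, -0.164, 0.078], 0.6)]
top crocket_top [([0.462, 0.001, 0.036], 0.76)]
top trefoil_top [([0.428, -0.328, 0.022], 0.81), ([0.461, -0.001, 0.035], 0.17)]
0.8
```

View pics/scene0.png

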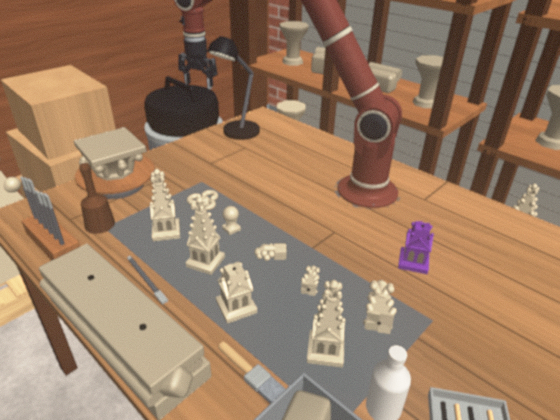

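View pics/top0.png

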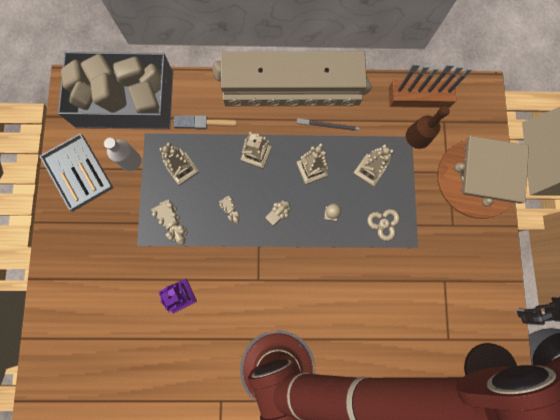

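The pale stump is at about (255,142) in the top picture and the purple look-alike at (178,296). The small finial lies at (229,208) and the large one at (168,222). Next I refine the positions with depth.

```bash
python3 - <<'E'
from plant import robot, read_camera, get_calibration, spotter
import cv2, numpy as np
for c in ['top','scene']:
    p,d=read_camera(c); k=get_calibration(c)
    v,u=np.mgrid[0:420,0:560]
    P=np.stack([(u-k['K'][0,2])/k['K'][0,0]*d,(v-k['K'][1,2])/k['K'][1,1]*d,d],-1)
    W=(P-k['t'])@k['R']
    ok=d>0
    m=ok&(np.hypot(W[...,0]-.654,W[...,1]-.073)<.035)&(W[...,2]>.117)&(W[...,2]<.15)
    q=W[m]; print(c,'stump',m.sum(),np.median(q,0),q.min(0),q.max(0), cv2.minAreaRect(q[:,:2].astype(np.float32)))
    m=ok&(np.hypot(W[...,0]-.46,W[...,1]-.145)<.065)&(W[...,2]>.008)&(W[...,2]<.06)
    q=W[m]; print(c,'fin',m.sum(),q.mean(0),q.min(0),q.max(0),cv2.minAreaRect(q[:,:2].astype(np.float32)))
    for l in ['pin_a_top','pin_b_top','pin_c_top']:
        print(l,[np.round(r['at'],3) for r in spotter.tip_of(l,c)])
    m=ok&(W[...,2]>.185)&(W[...,2]<.23)&(abs(W[...,0]-.6)<.12)&(abs(W[...,1])<.45)
    n,lab,st,ce=cv2.connectedComponentsWithStats(m.astype(np.uint8))
    for i in range(1,n): print(st[i,4],W[lab==i].mean(0).round(3),W[lab==i].max(0).round(3))
    x=p[115:240,130:310] if c=='top' else p[220:380,200:420]
    cv2.imwrite(f'pics/{c}1.png',cv2.resize(x,None,fx=3.6,fy=3.6,interpolation=cv2.INTER_CUBIC)[:,:,::-1])
E
```

```text
top stump 174 [0.64597314 0.07034439 0.12366156] [0.62443472 0.04882187 0.11715563] [0.67015151 0.09207417 0.13027547] ((0.6468990445137024, 0.07081863284111023), (0.03718625381588936, 0.04003636911511421), 71.10784149169922)
top fin 278 [0.46500229 0.14657116 0.0295265 ] [0.42398257 0.11935393 0.0080954 ] [0.50499718 0.17881416 0.04058702] ((0.4615112543106079, 0.14436973631381989), (0.08346551656723022, 0.03907091170549393), 32.49791717529297)
pin_a_top [array([0.599, 0.305, 0.206])]
pin_b_top [array([ 0.6  , -0.287,  0.21 ])]
pin_c_top [array([ 0.601, -0.107,  0.211])]
46 [ 0.71  -0.443  0.199] [ 0.719 -0.437  0.209]
1 [ 0.714 -0.45   0.211] [ 0.714 -0.45   0.211]
110 [0.593 0.299 0.195] [0.615 0.321 0.211]
109 [ 0.597 -0.104  0.196] [ 0.618 -0.085  0.212]
110 [ 0.595 -0.286  0.196] [ 0.618 -0.267  0.211]
scene stump 242 [0.65268106 0.07612236 0.12437274] [0.62707318 0.05284825 0.11700204] [0.67405806 0.09693315 0.12817811] ((0.6505224108695984, 0.07294781506061554), (0.04003124311566353, 0.038299914449453354), 69.14154815673828)
scene fin 380 [0.47777214 0.15562046 0.02848287] [0.42576011 0.11961366 0.00841706] [0.50789617 0.18375711 0.04043935] ((0.4658302962779999, 0.14666162431240082), (0.08961134403944016, 0.03997201472520828), 33.28017044067383)
pin_a_top []
pin_b_top [array([ 0.596, -0.282,  0.211])]
pin_c_top [array([ 0.599, -0.103,  0.213])]
47 [ 0.713 -0.44   0.198] [ 0.72  -0.434  0.206]
121 [ 0.601 -0.282  0.195] [ 0.621 -0.262  0.211]
135 [ 0.604 -0.098  0.195] [ 0.622 -0.08   0.21 ]
229 [0.601 0.306 0.194] [0.621 0.325 0.211]
```

View pics/top1.png

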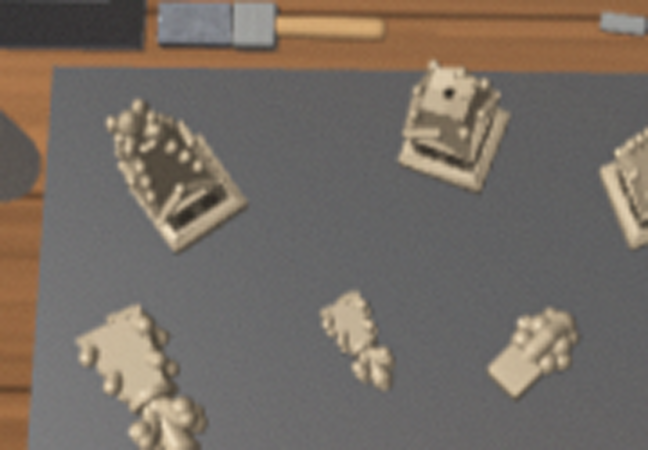

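```bash
cat >h.py <<'E'
from plant import robot, get_calibration
import numpy as np
from scipy.spatial.transform import Rotation as R
def go(*ts):
    s=robot.read_state(); q=s['eef_rot']; r=R.from_quat([q[1],q[2],q[3],q[0]])
    print(s['clock'],s['tool_pos'].round(4),r.as_matrix().round(3)[:,2],s['gripper_width'],np.round(s['joints'],2),s['wrist_force'].round(1))
    for t in ts: print(t,(r.inv().apply(np.array(t)-s['tool_pos'])/.25).round(3))
def ray(c,u,v,z):
    k=get_calibration(c); d=k['R'].T@np.linalg.inv(k['K'])@[u,v,1]; o=-k['R'].T@k['t']
    return o+d*(z-o[2])/d[2]
E
python3 - <<'E'
from h import *
print(ray('top',254.2,140.6,.125))
p=.192,-.62
go((.192,-.62,.35),(.192+.11,-.62+.166,.35),(.30,-.42,.35),(.43,-.2,.35))
E
```

```text
[0.64881326 0.07118509 0.125     ]
1.2 [ 0.1926 -0.6208  0.2313] [ 0.  0. -1.] 0.9988824824777237 [ 1.24  0.61 -0.01  1.42  0.01  1.1  -0.04] [-0.1 -0.2 -0.2]
(0.192, -0.62, 0.35) [-0.004  0.001 -0.475]
(0.302, -0.45399999999999996, 0.35) [-0.508 -0.616 -0.475]
(0.3, -0.42, 0.35) [-0.64  -0.648 -0.475]
(0.43, -0.2, 0.35) [-1.326 -1.406 -0.475]
```

View pics/scene1.png

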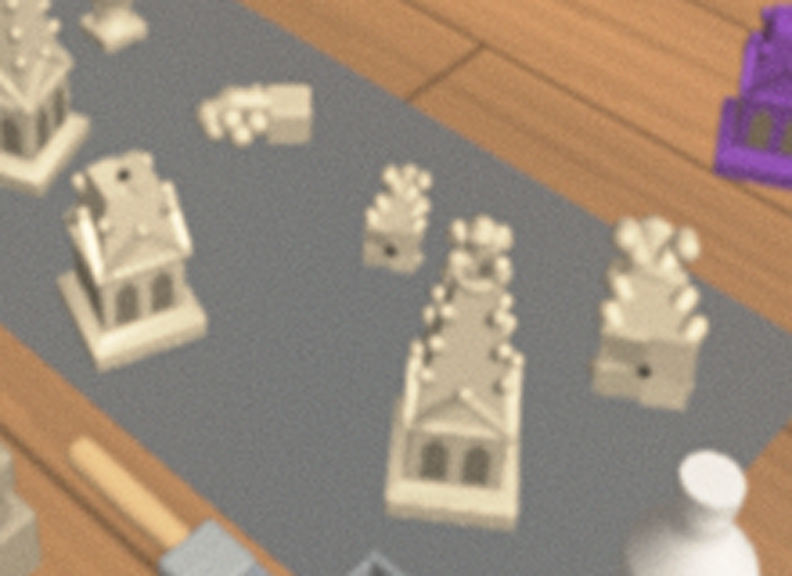

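The hole is at scene pixel (234,268). Now I rise and close the jaws.

Emit:
{"name": "move_arm", "arguments": {
  "motion": [
    {"tz":-0.2,"jaw":1},
    {"tz":-0.4,"jaw":1},
    {"tx":-0.12,"ty":-0.12,"tz":-0.48,"jaw":1},
    {"tx":-0.24,"ty":-0.25,"tz":-0.48,"jaw":1},
    {"tx":-0.36,"ty":-0.38,"tz":-0.48,"jaw":1}
  ]
}}

```text
$.motion[0]: bad value
```

```bash
python3 - <<'E'
from h import *
print(ray('scene',233.9,268.1,.125))
go((.43,-.25,.35),(.5,-.1,.35),(.65,.072,.35))
E
```

```text
[0.64807949 0.07150634 0.125     ]
1.2 [ 0.1926 -0.6208  0.2313] [ 0.  0. -1.] 0.9988824824777237 [ 1.24  0.61 -0.01  1.42  0.01  1.1  -0.04] [-0.1 -0.2 -0.2]
(0.43, -0.25, 0.35) [-1.135 -1.346 -0.475]
(0.5, -0.1, 0.35) [-1.625 -1.792 -0.475]
(0.65, 0.072, 0.35) [-2.105 -2.569 -0.475]
```

Emit:
{"name": "move_arm", "arguments": {
  "motion": [
    {"tx":0,"ty":0,"tz":-0.2,"wx":0,"wy":0,"wz":0,"jaw":1},
    {"tx":0,"ty":0,"tz":-0.4,"wx":0,"wy":0,"wz":0,"jaw":1},
    {"tx":-0.11,"ty":-0.13,"tz":-0.48,"wx":0,"wy":0,"wz":0,"jaw":1},
    {"tx":-0.22,"ty":-0.27,"tz":-0.48,"wx":0,"wy":0,"wz":0,"jaw":1},
    {"tx":-0.33,"ty":-0.4,"tz":-0.48,"wx":0,"wy":0,"wz":0,"jaw":1}
  ]
}}

```text
clock: 1.7
tool_pos: [0.2649, -0.5113, 0.3525]
eef_rot: [0.0, 0.805, -0.593, 0.001]
wrist_force: [0.5, -0.1, -1.0]
gripper_width: 0.144
```

```bash
python3 - <<'E'
from h import *
go((.5,-.1,.35),(.65,.072,.35))
E
```

```text
1.7 [ 0.2649 -0.5113  0.3525] [ 0.002 -0.002 -1.   ] 0.14436696844420055 [ 1.07  0.41 -0.03  1.45  0.01  1.29 -0.23] [ 0.5 -0.1 -1. ]
(0.5, -0.1, 0.35) [-1.293 -1.386  0.008]
(0.65, 0.072, 0.35) [-1.772 -2.162  0.008]
```

Emit:
{"name": "move_arm", "arguments": {
  "motion": [
    {"tx":-0.12,"ty":-0.15,"tz":0,"wx":0,"wy":0,"wz":0,"jaw":1},
    {"tx":-0.24,"ty":-0.3,"tz":0,"wx":0,"wy":0,"wz":0,"jaw":1},
    {"tx":-0.36,"ty":-0.45,"tz":0,"wx":0,"wy":0,"wz":0,"jaw":1},
    {"tx":-0.48,"ty":-0.6,"tz":0,"wx":0,"wy":0,"wz":0,"jaw":1},
    {"tx":-0.6,"ty":-0.75,"tz":0,"wx":0,"wy":0,"wz":0,"jaw":1}
  ]
}}

```text
clock: 2.2
tool_pos: [0.399, -0.3118, 0.3517]
eef_rot: [0.0, 0.805, -0.593, 0.0]
wrist_force: [1.3, -0.4, 0.0]
gripper_width: 0.002
```

Emit:
{"name": "move_arm", "arguments": {
  "motion": [
    {"tx":-0.12,"ty":-0.14,"tz":0,"wx":0,"wy":0,"wz":0,"jaw":1},
    {"tx":-0.24,"ty":-0.28,"tz":0,"wx":0,"wy":0,"wz":0,"jaw":1},
    {"tx":-0.36,"ty":-0.42,"tz":0,"wx":0,"wy":0,"wz":0,"jaw":1},
    {"tx":-0.48,"ty":-0.56,"tz":0,"wx":0,"wy":0,"wz":0,"jaw":1},
    {"tx":-0.6,"ty":-0.7,"tz":0,"wx":0,"wy":0,"wz":0,"jaw":1}
  ]
}}

```text
clock: 2.7
tool_pos: [0.5217, -0.1169, 0.3517]
eef_rot: [-0.0, 0.805, -0.593, 0.0]
wrist_force: [0.8, -0.8, 0.6]
gripper_width: -0.002
```

```bash
python3 - <<'E'
from h import *
go((.65,.072,.35))
E
```

```text
2.7 [ 0.5217 -0.1169  0.3517] [ 0.001 -0.    -1.   ] -0.0018174055632482 [ 0.33  0.34 -0.21  1.55  0.08  1.25 -1.17] [ 0.8 -0.8  0.6]
(0.65, 0.072, 0.35) [-0.57  -0.714  0.007]
```

Emit:
{"name": "move_arm", "arguments": {
  "motion": [
    {"tx":-0.12,"ty":-0.15,"tz":0,"wx":0,"wy":0,"wz":0,"jaw":1},
    {"tx":-0.24,"ty":-0.3,"tz":0,"wx":0,"wy":0,"wz":0,"jaw":1},
    {"tx":-0.36,"ty":-0.45,"tz":0,"wx":0,"wy":0,"wz":0,"jaw":1},
    {"tx":-0.46,"ty":-0.6,"tz":0,"wx":0,"wy":0,"wz":0,"jaw":1},
    {"tx":-0.53,"ty":-0.68,"tz":0,"wx":0,"wy":0,"wz":0,"jaw":1}
  ]
}}

```text
clock: 3.2
tool_pos: [0.6453, 0.0627, 0.3506]
eef_rot: [-0.001, 0.806, -0.592, -0.001]
wrist_force: [1.1, -0.9, -0.2]
gripper_width: 0.001
```

```bash
python3 - <<'E'
from h import *
from plant import spotter, read_camera
import cv2
p,d=read_camera('wrist'); cv2.imwrite('pics/w2.png',p[:,:,::-1])
print(spotter.tip_of('pin_d_stump','wrist'),spotter.tip_of('finial_mid','wrist'))
k=get_calibration('wrist');print(k)
go((.65,.0715,.35),(.65,.0715,.2),(.65,.0715,.15))
E
```

```text
[{'at': [0.6476, 0.0688, 0.1233], 'p': 0.82}] [{'at': [0.4583, 0.1456, 0.0188], 'p': 0.56}]
{'K': array([[325.1922621 ,   0.        , 274.55478299],
       [  0.        , 325.1922621 , 206.0711891 ],
       [  0.        ,   0.        ,   1.        ]]), 'R': array([[ 2.99573255e-01, -9.54073301e-01,  2.45932524e-05],
       [-9.18497796e-01, -2.88395788e-01,  2.70535891e-01],
       [-2.58103978e-01, -8.10679063e-02, -9.62709889e-01]]), 't': array([-0.13574946,  0.5430565 ,  0.6646928 ])}
3.35 [0.6442 0.061  0.3504] [-0.001  0.001 -1.   ] -0.0017723993396062347 [ 0.    0.55 -0.24  1.22  0.13  1.39 -1.49] [-0.   0.3  0.1]
(0.65, 0.0715, 0.35) [-0.033 -0.035  0.002]
(0.65, 0.0715, 0.2) [-0.032 -0.035  0.602]
(0.65, 0.0715, 0.15) [-0.032 -0.036  0.802]
```

View pics/w2.png

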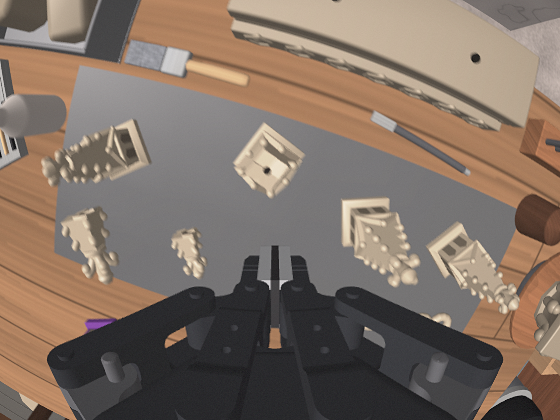

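The wrist view shows the stump's hole at (267,170), right under the tool, with the fingertips at (275,250) and the small finial at (188,252).

```bash
cat >>h.py <<'E'
def fray(u,v,z):
    k=get_calibration('wrist'); K=k['K']; x=np.array([u-K[0,2],v-K[1,2]]); r=np.hypot(*x); th=r/K[0,0]
    d=k['R'].T@np.r_[x/r*np.sin(th),np.cos(th)]; o=-k['R'].T@k['t']
    return o+d*(z-o[2])/d[2]
E
python3 - <<'E'
from h import *
print(fray(267,170,.125), fray(188,252,.03))
go((.649,.071,.25),(.649,.071,.15))
E
```

```text
[0.65069214 0.07109657 0.125     ] [0.47326358 0.15060545 0.03      ]
3.35 [0.6442 0.061  0.3504] [-0.001  0.001 -1.   ] -0.0017723993396062347 [ 0.    0.55 -0.24  1.22  0.13  1.39 -1.49] [-0.   0.3  0.1]
(0.649, 0.071, 0.25) [-0.032 -0.031  0.402]
(0.649, 0.071, 0.15) [-0.031 -0.031  0.802]
```

All three cameras put the hole at about (0.650, 0.071). I go down gently to z≈0.152.

Emit:
{"name": "move_arm", "arguments": {
  "motion": [
    {"tx":-0.032,"ty":-0.034,"tz":0.15,"wx":0,"wy":0,"wz":0,"jaw":1},
    {"tx":-0.032,"ty":-0.034,"tz":0.33,"wx":0,"wy":0,"wz":0,"jaw":1},
    {"tx":-0.032,"ty":-0.034,"tz":0.5,"wx":0,"wy":0,"wz":0,"jaw":1},
    {"tx":-0.032,"ty":-0.034,"tz":0.6,"wx":0,"wy":0,"wz":0,"jaw":1},
    {"tx":-0.032,"ty":-0.034,"tz":0.64,"wx":0,"wy":0,"wz":0,"jaw":1}
  ]
}}

```text
clock: 3.85
tool_pos: [0.6477, 0.0658, 0.1884]
eef_rot: [0.003, 0.804, -0.594, -0.002]
wrist_force: [-0.2, 0.3, -1.0]
gripper_width: 0.003
```

```bash
python3 - <<'E'
from h import *
go((.65,.071,.15))
E
```

```text
3.85 [0.6477 0.0658 0.1884] [-0.006 -0.003 -1.   ] 0.0025835979194618404 [-0.01  0.67 -0.23  1.46  0.16  1.03 -1.54] [-0.2  0.3 -1. ]
(0.65, 0.071, 0.15) [-0.017 -0.016  0.154]
```

Emit:
{"name": "move_arm", "arguments": {
  "motion": [
    {"tx":-0.01,"ty":-0.01,"tz":0.07,"wx":0,"wy":0,"wz":0,"jaw":1},
    {"tx":-0.015,"ty":-0.015,"tz":0.12,"wx":0,"wy":0,"wz":0,"jaw":1},
    {"tx":-0.017,"ty":-0.016,"tz":0.15,"wx":0,"wy":0,"wz":0,"jaw":1},
    {"tx":-0.017,"ty":-0.016,"tz":0.15,"wx":0,"wy":0,"wz":0,"jaw":1},
    {"tx":-0.017,"ty":-0.016,"tz":0.15,"wx":0,"wy":0,"wz":0,"jaw":1}
  ]
}}

```text
clock: 4.35
tool_pos: [0.6529, 0.0737, 0.1548]
eef_rot: [-0.0, 0.805, -0.593, 0.001]
wrist_force: [0.8, -0.0, 0.1]
gripper_width: -0.001
```

```bash
python3 - <<'E'
from h import *
from plant import read_camera
import cv2
for c in ['scene','wrist']:
    p,d=read_camera(c); cv2.imwrite(f'pics/{c}3.png',p[:,:,::-1])
go((.65,.071,.15))
E
```

```text
4.45 [0.653  0.0738 0.155 ] [ 0.002  0.    -1.   ] 0.005968901280266449 [-0.02  0.71 -0.22  1.49  0.18  0.96 -1.56] [-0.5  0.  -0.4]
(0.65, 0.071, 0.15) [0.007 0.015 0.02 ]
```

View pics/scene3.png

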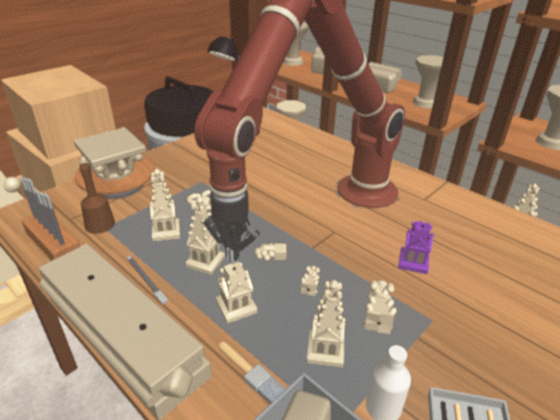

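View pics/wrist3.png

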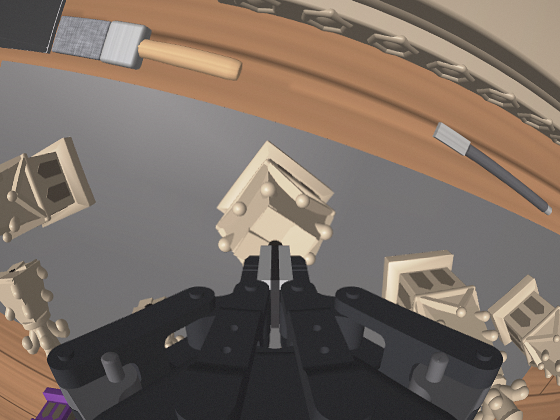

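The fingertips are over the stump (scene pixel (233,255)), 3–4 mm off the target. I trim that and then hold.

Emit:
{"name": "move_arm", "arguments": {
  "motion": [
    {"tx":0.006,"ty":0.013,"tz":0.018,"wx":0,"wy":0,"wz":0,"jaw":1},
    {"tx":0.006,"ty":0.013,"tz":0.018,"wx":0,"wy":0,"wz":0,"jaw":1},
    {"tx":0.006,"ty":0.013,"tz":0.018,"wx":0,"wy":0,"wz":0,"jaw":1},
    {"tx":0.006,"ty":0.013,"tz":0.018,"wx":0,"wy":0,"wz":0,"jaw":1},
    {"tx":0.006,"ty":0.013,"tz":0.018,"wx":0,"wy":0,"wz":0,"jaw":1}
  ]
}}

```text
clock: 4.95
tool_pos: [0.6498, 0.0717, 0.1494]
eef_rot: [-0.0, 0.805, -0.593, 0.0]
wrist_force: [-1.1, 0.0, -0.1]
gripper_width: -0.0
```

Emit:
{"name": "move_arm", "arguments": {
  "motion": [
    {"tx":0,"ty":0,"tz":0,"wx":0,"wy":0,"wz":0,"jaw":1},
    {"tx":0,"ty":0,"tz":0,"wx":0,"wy":0,"wz":0,"jaw":1},
    {"tx":0,"ty":0,"tz":0,"wx":0,"wy":0,"wz":0,"jaw":1},
    {"tx":0,"ty":0,"tz":0,"wx":0,"wy":0,"wz":0,"jaw":1},
    {"tx":0,"ty":0,"tz":0,"wx":0,"wy":0,"wz":0,"jaw":1}
  ]
}}

```text
clock: 5.45
tool_pos: [0.6498, 0.0715, 0.1494]
eef_rot: [-0.0, 0.805, -0.593, 0.0]
wrist_force: [0.3, -0.0, -0.2]
gripper_width: -0.002
```

Emit:
{"name": "move_arm", "arguments": {
  "motion": [
    {"tx":0,"ty":0,"tz":0,"wx":0,"wy":0,"wz":0,"jaw":1},
    {"tx":0,"ty":0,"tz":0,"wx":0,"wy":0,"wz":0,"jaw":1},
    {"tx":0,"ty":0,"tz":0,"wx":0,"wy":0,"wz":0,"jaw":1},
    {"tx":0,"ty":0,"tz":0,"wx":0,"wy":0,"wz":0,"jaw":1},
    {"tx":0,"ty":0,"tz":0,"wx":0,"wy":0,"wz":0,"jaw":1}
  ]
}}

```text
clock: 5.95
tool_pos: [0.6497, 0.0715, 0.1493]
eef_rot: [-0.0, 0.805, -0.593, -0.0]
wrist_force: [0.8, -0.2, -0.0]
gripper_width: 0.002
```

Emit:
{"name": "move_arm", "arguments": {
  "motion": [
    {"tx":0,"ty":0,"tz":0,"wx":0,"wy":0,"wz":0,"jaw":1},
    {"tx":0,"ty":0,"tz":0,"wx":0,"wy":0,"wz":0,"jaw":1},
    {"tx":0,"ty":0,"tz":0,"wx":0,"wy":0,"wz":0,"jaw":1},
    {"tx":0,"ty":0,"tz":0,"wx":0,"wy":0,"wz":0,"jaw":1},
    {"tx":0,"ty":0,"tz":0,"wx":0,"wy":0,"wz":0,"jaw":1}
  ]
}}

```text
clock: 6.45
tool_pos: [0.6497, 0.0715, 0.1494]
eef_rot: [-0.0, 0.805, -0.593, -0.0]
wrist_force: [0.3, 0.0, -0.4]
gripper_width: 0.003
```

Emit:
{"name": "move_arm", "arguments": {
  "motion": [
    {"tx":0,"ty":0,"tz":0,"wx":0,"wy":0,"wz":0,"jaw":1},
    {"tx":0,"ty":0,"tz":0,"wx":0,"wy":0,"wz":0,"jaw":1},
    {"tx":0,"ty":0,"tz":0,"wx":0,"wy":0,"wz":0,"jaw":1},
    {"tx":0,"ty":0,"tz":0,"wx":0,"wy":0,"wz":0,"jaw":1},
    {"tx":0,"ty":0,"tz":0,"wx":0,"wy":0,"wz":0,"jaw":1}
  ]
}}

```text
clock: 6.95
tool_pos: [0.6497, 0.0715, 0.1493]
eef_rot: [0.0, 0.805, -0.593, -0.0]
wrist_force: [-0.4, 0.1, 0.5]
gripper_width: 0.003
```

Emit:
{"name": "move_arm", "arguments": {
  "motion": [
    {"tx":0,"ty":0,"tz":0,"wx":0,"wy":0,"wz":0,"jaw":1},
    {"tx":0,"ty":0,"tz":0,"wx":0,"wy":0,"wz":0,"jaw":1},
    {"tx":0,"ty":0,"tz":0,"wx":0,"wy":0,"wz":0,"jaw":1},
    {"tx":0,"ty":0,"tz":0,"wx":0,"wy":0,"wz":0,"jaw":1},
    {"tx":0,"ty":0,"tz":0,"wx":0,"wy":0,"wz":0,"jaw":1}
  ]
}}

```text
clock: 7.45
tool_pos: [0.6498, 0.0715, 0.1494]
eef_rot: [-0.0, 0.805, -0.593, 0.0]
wrist_force: [0.4, 0.4, -0.2]
gripper_width: -0.003
```

```bash
python3 - <<'E'
from h import *
go((.65,.071,.15),(.65,.071,.26),(.463,.1455,.26))
E
```

```text
7.45 [0.6498 0.0715 0.1494] [ 0.  0. -1.] -0.0029555525945027454 [-0.02  0.71 -0.22  1.5   0.18  0.95 -1.56] [ 0.4  0.4 -0.2]
(0.65, 0.071, 0.15) [ 0.002 -0.    -0.003]
(0.65, 0.071, 0.26) [ 0.002 -0.    -0.443]
(0.463, 0.1455, 0.26) [-0.504  0.626 -0.443]
```

The stump was held for over 2.5 s at z 0.149. Now up and across to the finial.

Emit:
{"name": "move_arm", "arguments": {
  "motion": [
    {"tx":0,"ty":0,"tz":-0.2,"wx":0,"wy":0,"wz":0,"jaw":1},
    {"tx":0,"ty":0,"tz":-0.4,"wx":0,"wy":0,"wz":0,"jaw":1},
    {"tx":-0.08,"ty":0.1,"tz":-0.46,"wx":0,"wy":0,"wz":0,"jaw":1},
    {"tx":-0.2,"ty":0.25,"tz":-0.46,"wx":0,"wy":0,"wz":0,"jaw":1},
    {"tx":-0.32,"ty":0.4,"tz":-0.46,"wx":0,"wy":0,"wz":0,"jaw":1}
  ]
}}

```text
clock: 7.95
tool_pos: [0.5297, 0.1188, 0.2652]
eef_rot: [-0.001, 0.805, -0.594, 0.001]
wrist_force: [0.1, 0.4, 0.6]
gripper_width: 0.002
```

```bash
python3 - <<'E'
from h import *
from plant import read_camera,spotter
import cv2
p,d=read_camera('wrist'); cv2.imwrite('pics/w4.png',p[:,:,::-1]);print(spotter.tip_of('finial_mid','wrist'))
go((.462,.1455,.26))
E
```

```text
[{'at': [0.4563, 0.1437, 0.0172], 'p': 0.74}]
8.05 [0.5224 0.122  0.2639] [-0.008  0.    -1.   ] 0.0012967825732925447 [-0.08  0.42 -0.27  1.69  0.12  1.05 -1.65] [-0.2  0.1  0.6]
(0.462, 0.1455, 0.26) [-0.163  0.201  0.018]
```

View pics/w4.png

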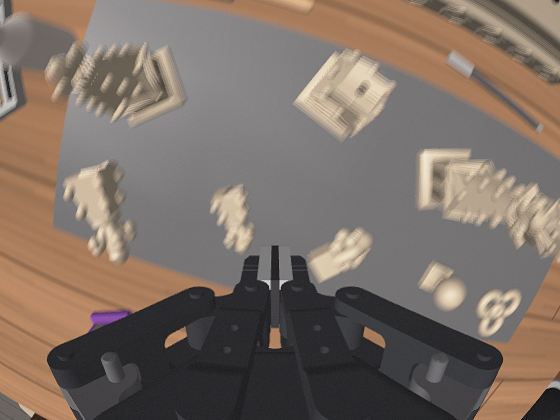

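The blurred wrist view shows the small finial at (233,215), left ahead of the fingertips. I finish the lateral move.

Emit:
{"name": "move_arm", "arguments": {
  "motion": [
    {"tx":-0.1,"ty":0.12,"tz":0.02,"wx":0,"wy":0,"wz":0,"jaw":1},
    {"tx":-0.165,"ty":0.2,"tz":0.02,"wx":0,"wy":0,"wz":0,"jaw":1},
    {"tx":-0.165,"ty":0.2,"tz":0.1,"wx":0,"wy":0,"wz":0,"jaw":1},
    {"tx":-0.165,"ty":0.2,"tz":0.25,"wx":0,"wy":0,"wz":0,"jaw":1},
    {"tx":-0.165,"ty":0.2,"tz":0.35,"wx":0,"wy":0,"wz":0,"jaw":1}
  ]
}}

```text
clock: 8.55
tool_pos: [0.4704, 0.1426, 0.1757]
eef_rot: [0.0, 0.805, -0.593, 0.0]
wrist_force: [1.2, -0.5, -0.4]
gripper_width: 0.002
```

```bash
python3 - <<'E'
from h import *
from plant import read_camera,spotter
import cv2
go((.462,.145,.058))
p,d=read_camera('wrist'); cv2.imwrite('pics/w5.png',p[:,:,::-1]);print(spotter.tip_of('finial_mid','wrist'))
go((.462,.145,.058))
E
```

```text
8.55 [0.4704 0.1426 0.1757] [-0. -0. -1.] 0.002386514381482303 [-0.16  0.45 -0.26  1.94  0.16  0.77 -1.78] [ 1.2 -0.5 -0.4]
(0.462, 0.145, 0.058) [-0.019  0.029  0.471]
[{'at': [0.4578, 0.1462, 0.0171], 'p': 0.85}]
8.65 [0.4686 0.1418 0.1741] [-0.007 -0.002 -1.   ] 0.002033512557277416 [-0.16  0.46 -0.26  1.94  0.16  0.77 -1.78] [ 0.1 -0.5  0.7]
(0.462, 0.145, 0.058) [-0.02   0.018  0.465]
```

View pics/w5.png

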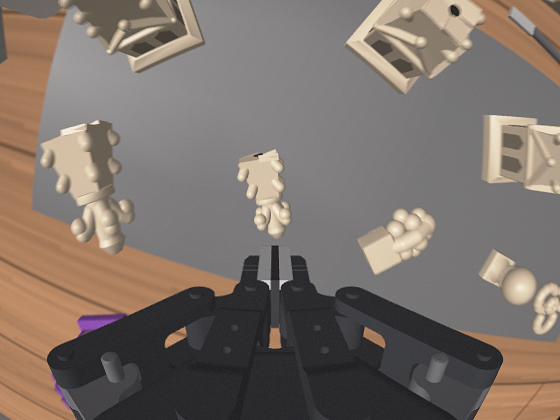

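```bash
python3 - <<'E'
from h import *
from plant import read_camera
print(fray(259,158,.036),fray(275,235,.018),fray(275,235,.03))
# height-map points in wrist depth are skipped; top-surface z band from both fixed cams
import cv2
for c in ['top']:
    p,d=read_camera(c);k=get_calibration(c);v,u=np.mgrid[0:420,0:560]
    P=np.stack([(u-k['K'][0,2])/k['K'][0,0]*d,(v-k['K'][1,2])/k['K'][1,1]*d,d],-1);W=(P-k['t'])@k['R']
    print(np.median(W[(abs(W[...,0]-.46)<.04)&(abs(W[...,1]-.145)<.04)&(W[...,2]>.06)],0) )
E
```

```text
[0.49681685 0.16343934 0.036     ] [0.42631804 0.12701272 0.018     ] [0.43074156 0.12842093 0.03      ]
[0.45709326 0.14152833 0.53957519]
```

The finial's ends, seen from the wrist at (259,158) and (275,235), give a middle at (0.462, 0.1455), which agrees with the other estimates. Going down.

Emit:
{"name": "move_arm", "arguments": {
  "motion": [
    {"tx":-0.018,"ty":0.018,"tz":0.1,"wx":0,"wy":0,"wz":0,"jaw":1},
    {"tx":-0.018,"ty":0.018,"tz":0.2,"wx":0,"wy":0,"wz":0,"jaw":1},
    {"tx":-0.018,"ty":0.018,"tz":0.3,"wx":0,"wy":0,"wz":0,"jaw":1},
    {"tx":-0.018,"ty":0.018,"tz":0.38,"wx":0,"wy":0,"wz":0,"jaw":1},
    {"tx":-0.018,"ty":0.018,"tz":0.4,"wx":0,"wy":0,"wz":0,"jaw":1}
  ]
}}

```text
clock: 9.2
tool_pos: [0.4655, 0.1459, 0.0766]
eef_rot: [0.0, 0.805, -0.593, -0.0]
wrist_force: [-0.3, -0.2, 0.4]
gripper_width: 0.005
```

```bash
python3 - <<'E'
from h import *
go((.462,.1455,.057))
E
```

```text
9.2 [0.4655 0.1459 0.0766] [-0. -0. -1.] 0.005100052495880735 [-0.21  0.61 -0.2   2.04  0.23  0.51 -1.85] [-0.3 -0.2  0.4]
(0.462, 0.1455, 0.057) [-0.003  0.014  0.078]
```

Emit:
{"name": "move_arm", "arguments": {
  "motion": [
    {"tx":-0.003,"ty":0.012,"tz":0.03,"wx":0,"wy":0,"wz":0,"jaw":1},
    {"tx":-0.003,"ty":0.012,"tz":0.06,"wx":0,"wy":0,"wz":0,"jaw":1},
    {"tx":-0.003,"ty":0.012,"tz":0.06,"wx":0,"wy":0,"wz":0,"jaw":1},
    {"tx":-0.003,"ty":0.012,"tz":0.06,"wx":0,"wy":0,"wz":0,"jaw":1},
    {"tx":-0.003,"ty":0.012,"tz":0.06,"wx":0,"wy":0,"wz":0,"jaw":1}
  ]
}}

```text
clock: 9.7
tool_pos: [0.4623, 0.1458, 0.0624]
eef_rot: [-0.001, 0.805, -0.593, 0.0]
wrist_force: [0.3, 0.8, -1.2]
gripper_width: -0.0
```

```bash
python3 - <<'E'
from h import *
from plant import read_camera
import cv2
p,d=read_camera('scene'); cv2.imwrite('pics/s6.png',cv2.resize(p[180:340,200:420],None,fx=3.6,fy=3.6)[:,:,::-1])
go((.462,.1455,.057))
E
```

```text
9.75 [0.4622 0.1458 0.0624] [ 0.001  0.    -1.   ] -0.0024161048190141717 [-0.22  0.63 -0.19  2.06  0.24  0.47 -1.86] [-0.4 -0.3 -0.1]
(0.462, 0.1455, 0.057) [0.001 0.001 0.021]
```

View pics/s6.png

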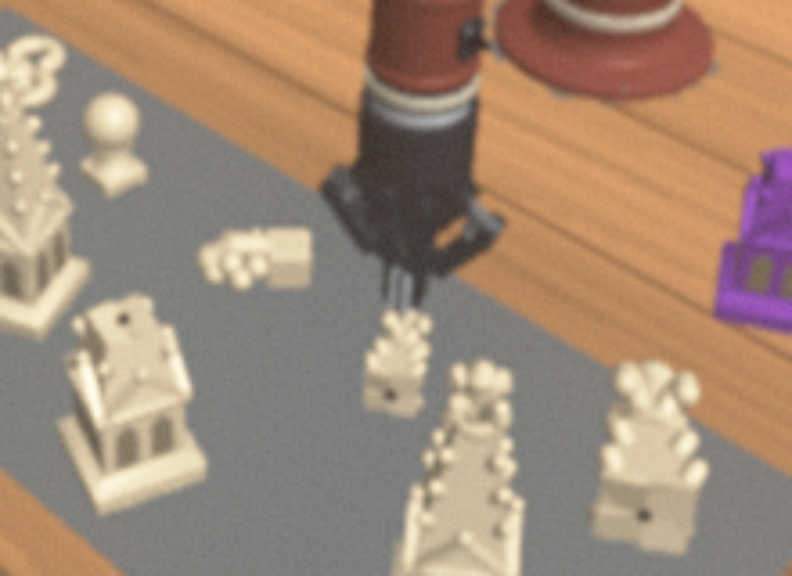

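The fingertips, at crop pixel (403,305), are over the small finial with a clear gap. I lower 5 mm more and hold.

Emit:
{"name": "move_arm", "arguments": {
  "motion": [
    {"tx":0,"ty":0,"tz":0.02,"wx":0,"wy":0,"wz":0,"jaw":1},
    {"tx":0,"ty":0,"tz":0.02,"wx":0,"wy":0,"wz":0,"jaw":1},
    {"tx":0,"ty":0,"tz":0.02,"wx":0,"wy":0,"wz":0,"jaw":1},
    {"tx":0,"ty":0,"tz":0.02,"wx":0,"wy":0,"wz":0,"jaw":1},
    {"tx":0,"ty":0,"tz":0.02,"wx":0,"wy":0,"wz":0,"jaw":1}
  ]
}}

```text
clock: 10.25
tool_pos: [0.4619, 0.1457, 0.0569]
eef_rot: [-0.0, 0.805, -0.593, -0.0]
wrist_force: [-0.7, -0.2, 0.6]
gripper_width: 0.0
```

Emit:
{"name": "move_arm", "arguments": {
  "motion": [
    {"tx":0,"ty":0,"tz":0,"wx":0,"wy":0,"wz":0,"jaw":1},
    {"tx":0,"ty":0,"tz":0,"wx":0,"wy":0,"wz":0,"jaw":1},
    {"tx":0,"ty":0,"tz":0,"wx":0,"wy":0,"wz":0,"jaw":1},
    {"tx":0,"ty":0,"tz":0,"wx":0,"wy":0,"wz":0,"jaw":1},
    {"tx":0,"ty":0,"tz":0,"wx":0,"wy":0,"wz":0,"jaw":1}
  ]
}}

```text
clock: 10.75
tool_pos: [0.4618, 0.1457, 0.0569]
eef_rot: [-0.0, 0.805, -0.593, -0.0]
wrist_force: [0.8, -0.9, 0.4]
gripper_width: 0.001
```

Emit:
{"name": "move_arm", "arguments": {
  "motion": [
    {"tx":0,"ty":0,"tz":0,"wx":0,"wy":0,"wz":0,"jaw":1},
    {"tx":0,"ty":0,"tz":0,"wx":0,"wy":0,"wz":0,"jaw":1},
    {"tx":0,"ty":0,"tz":0,"wx":0,"wy":0,"wz":0,"jaw":1},
    {"tx":0,"ty":0,"tz":0,"wx":0,"wy":0,"wz":0,"jaw":1},
    {"tx":0,"ty":0,"tz":0,"wx":0,"wy":0,"wz":0,"jaw":1}
  ]
}}

```text
clock: 11.25
tool_pos: [0.4618, 0.1457, 0.0569]
eef_rot: [-0.0, 0.805, -0.593, -0.0]
wrist_force: [-0.3, 0.2, 1.0]
gripper_width: 0.0
```

Emit:
{"name": "move_arm", "arguments": {
  "motion": [
    {"tx":0,"ty":0,"tz":0,"wx":0,"wy":0,"wz":0,"jaw":1},
    {"tx":0,"ty":0,"tz":0,"wx":0,"wy":0,"wz":0,"jaw":1},
    {"tx":0,"ty":0,"tz":0,"wx":0,"wy":0,"wz":0,"jaw":1},
    {"tx":0,"ty":0,"tz":0,"wx":0,"wy":0,"wz":0,"jaw":1},
    {"tx":0,"ty":0,"tz":0,"wx":0,"wy":0,"wz":0,"jaw":1}
  ]
}}

```text
clock: 11.75
tool_pos: [0.4618, 0.1457, 0.0568]
eef_rot: [-0.0, 0.805, -0.593, -0.0]
wrist_force: [-0.2, 0.6, -0.7]
gripper_width: -0.001
```

Emit:
{"name": "move_arm", "arguments": {
  "motion": [
    {"tx":0,"ty":0,"tz":0,"wx":0,"wy":0,"wz":0,"jaw":1},
    {"tx":0,"ty":0,"tz":0,"wx":0,"wy":0,"wz":0,"jaw":1},
    {"tx":0,"ty":0,"tz":0,"wx":0,"wy":0,"wz":0,"jaw":1},
    {"tx":0,"ty":0,"tz":0,"wx":0,"wy":0,"wz":0,"jaw":1},
    {"tx":0,"ty":0,"tz":0,"wx":0,"wy":0,"wz":0,"jaw":1}
  ]
}}

```text
clock: 12.25
tool_pos: [0.4618, 0.1457, 0.0569]
eef_rot: [-0.0, 0.805, -0.593, -0.0]
wrist_force: [0.3, -0.1, 0.1]
gripper_width: -0.0
```

Emit:
{"name": "move_arm", "arguments": {
  "motion": [
    {"tx":0,"ty":0,"tz":0,"wx":0,"wy":0,"wz":0,"jaw":1},
    {"tx":0,"ty":0,"tz":0,"wx":0,"wy":0,"wz":0,"jaw":1},
    {"tx":0,"ty":0,"tz":0,"wx":0,"wy":0,"wz":0,"jaw":1},
    {"tx":0,"ty":0,"tz":0,"wx":0,"wy":0,"wz":0,"jaw":1},
    {"tx":0,"ty":0,"tz":0,"wx":0,"wy":0,"wz":0,"jaw":1}
  ]
}}

```text
clock: 12.75
tool_pos: [0.4618, 0.1457, 0.0569]
eef_rot: [-0.0, 0.805, -0.593, -0.0]
wrist_force: [0.1, 0.2, 0.3]
gripper_width: 0.002
```

```bash
python3 - <<'E'
from h import *
from plant import read_camera
import cv2
p,d=read_camera('scene'); cv2.imwrite('pics/s7.png',p[:,:,::-1])
go((.462,.1455,.057))
E
```

```text
12.8 [0.4618 0.1457 0.0568] [-0.  0. -1.] 0.0007928970709911668 [-0.23  0.64 -0.18  2.07  0.25  0.46 -1.87] [-0.3  0.3  0.7]
(0.462, 0.1455, 0.057) [ 0.001 -0.    -0.001]
```

View pics/s7.png

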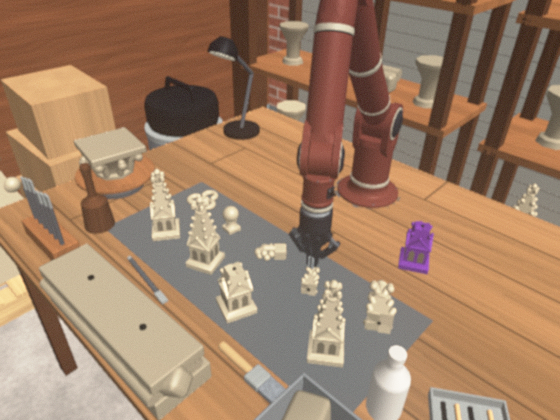

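The fingertips, at (311,265), are over the small finial, and nothing on the bench has moved.

```bash
python3 -c "
from plant import robot
print(robot.finish_job())"
```

```text
the job is handed in; nothing more can be done
None
```

I pointed at the broken stump and then at the matching finial, and handed the job in at about 12.8 s with the arm still pointing at the finial.

- **Stump:** the closed fingertips stood at (0.650, 0.0715, 0.149), about 24 mm above the broken face, for about 2.5 s. All three cameras placed the dowel hole within about 2 mm of that spot; the detection networks were up to 5 mm off it.
- **Finial:** the fingertips stood at (0.462, 0.146, 0.057) for about 2.5 s. That is about 26 mm above its middle and 21 mm above its thick ends. The position estimates for its middle agreed within about 6 mm.
- **Clearance:** I crossed the other pieces at about 0.35 m, above their 0.21 m tops, and moved from stump to finial at about 0.26 m.
- **Contact:** the wrist force stayed at noise level, under about 1.5 N, and the last picture shows nothing moved.

The top camera's first finial detection ranked an intact pinnacle above the real finial. I rejected it against the picture, and I also left out the purple look-alike stump. My first move call was refused for missing fields and moved nothing.

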